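Latch the jig's sprung pusher and slide the carton in

ROBOT

A 6-joint arm with a two-finger parallel gripper is mounted at the origin on the work surface. World frame = base frame: x ahead of the robot, y to its left, z up, the work surface at z = 0. Lengths are in m, angles in rad, forces in N, time in s.
With the tool pointing down it reaches from about 0.4 to 0.925 m from the base axis. Payload 3.4 kg.
Tool frame: the origin (TCP) lies between the finger pads; the fingertips stand 19 mm ahead of it and the grasp point (between the pads) is the TCP; z points along the fingers, x is the direction in which the jaws open and shut, and the axes are right-handed (so a half turn about z gives the same grasp; the last joint's range is limited). The gripper opens to 85 mm and grips with 20 to 120 N. Pads are 22 mm wide; open, the fingers measure 114 mm over their backs; the gripper's body (76 mm by 85 mm) begins 54 mm behind the grasp point. The pads swing forward as they close: fully open they stand 13 mm farther back than shut.
Start: joints at [-1.218, 0.307, 1.506, -0, 1.328, -0.073], TCP at [0.238, -0.523, 0.25] pointing down, gripper open.
Joint ranges: [-3.12, 3.12], [-1.05, 2.28], [0.14, 2.33], [-1.42, 4.57], [0.1, 2.73], [-2.68, 2.68]. Speed limits (rad/s): [2.57, 2.57, 3.14, 3.14, 3.14, 3.14].

INTERFACE

Orientations are given as [roll, pitch, yaw] about the fixed x, y, z axes, in that order (R = Rz(yaw) Ry(pitch) Rx(roll)).
In Python, from cell import bot gives the robot as it stands.
- The arm moves only by the tool play_rows, never from a script. Its argument "rows" is a list of rows, each an object of numbers: "x", "y", "z": the shift along the world's x, y, z in cm; "roll": the turn about the world's z in degrees; "fingers": the opening, from -1 (shut) to 1 (fully open). In form: [{"x": .., "y": .., "z": .., "roll": .., "fingers": ..}, ...]. A call has 1 to 20 rows; each row is the pose to reach, as a shift and turn from the pose commanded when the call began; what a row does not reach only later rows make up. A row lasts 1/10 s, in which the tool goes at most 50 mm and 8.59 degrees, less where a joint would pass 70% of its speed; a pose out of reach is approached as far as the arm can. A call with a gripper value outside its range is refused whole. The fingers move at their own pace and stop on an object; "squeeze" is the grip in N (left out, the last holds). Time passes only in rows, so rows that repeat a pose let the fingers close. It gives the time, the measured TCP pose, the force and the opening at its end, in the units of the state.
- bot.read_state(): the state, without advancing time (a new reading comes with each control period).
- bot.grab_frame(name): name is "scene" or "side" or "wrist"; returns (picture, depth): 480x640x3 uint8, red, green, blue; 480x640 float32, m along the optical axis (not along the pixel's ray), 0 where there is no reading.
- bot.camera_params(name): a dict with "intrinsics" (3x3 intrinsics, pixels), "world_from_camera" (4x4, takes a point from camera to world coordinates). Camera axes: x right, y down, z forward; pixel columns grow to the right and rows downward; lengths in m; the calibration is good to about 2 mm. A picture is of the moment at which its call begins: read the wrist's pose just before it. camera_params takes no time and is no camera call; for the wrist camera it gives the pose at the moment of the call.
- bot.hand_in(): hands the job in, once; it reports no verdict.
Trained networks look in the newest picture that a camera, given by its name, has taken for a name from the list of things; names that differ only in an ending like _2 or _b are one class to them, and where a whole thing is asked for, a point or a joint stands for the part that bears it (a point fixed in the world has none). Each returns a list of dicts, best first, with "score" (0 to 1); they miss things now and then, are a little off and sometimes report something else, mostly with a low value. They report only what shows in the picture. A call takes as long as a camera call. They do not tell look-alikes from the thing itself.
- bot.look_for(thing, camera): "location" ([x, y, z] in m, in world coordinates, good to about 4 mm: the middle of the surface that is visible of it).
- bot.silhouettes(thing, camera): "pixels" (480x640 bool, what is visible of it).
The state is a dict: "time_s": time; "joints": joint angles; "dq": joint speeds; "joint_efforts": joint torques, N m; "tool_pos": TCP position; "eef_rot": TCP orientation; "wrist_force": force on the tool from outside, world axes, zero at the start; "ft_torque": the same for the moment, N m; "grip_width": finger opening in m.
Only numpy, scipy, OpenCV 4.12 (cv2) and the standard library are available. Lean on these libraries where they do the work, as an engineer would, in place of code of your own. Each camera call takes 0.05 s, during which the arm holds its last target.

TASK

Open the carton jig's bay: with the fingertips push the orange sprung pusher all the way back, then let go so that it springs back and stays latched on its stop pin at mid position. Then push the yellow carton along the lane into the bay until it is fully home against the blue end stop. Do not lift or tip the carton, and leave everything else on the table where it is.

Things in the scene. Friction and masses are not known exactly. Their poses are not given: they have to be found in the camera images.
- jig: Grey and aluminium carton jig fixed to the table, deck 12 mm high. Origin on the table under the bay; x = the way the pusher is pushed (roughly away from the robot; the jig's yaw is within 0.35 rad), y = along the carton lane to its open left end, z up. Behind the bay a dark bridge (x 78 to 102 mm, top 62 mm above the table) carries the stop pin.
- lane (a point): Middle of the lane on the deck (jig x = -39, y = 130, z = 12 mm), axes as the jig's. Front lip: inner face at jig x = -75 mm, outer face -83 mm, y -65 to 205 mm. Rear rail: inner face at x = -3 mm, y 60 to 205 mm. Both reach 32 mm above the table. The lane's left end is open.
- end_stop (a point): Middle of the face of the blue end stop that closes the bay at the right end of the lane (jig x = -38, y = -55, z = 27 mm); its top is 42 mm above the table. The bay is the right end of the lane, y -55 to 55 mm. Axes as the jig's.
- pusher_face (a point): Orange upright pusher plate, the bay's rear wall: 100 mm wide (y), 12 mm thick, 14 to 87 mm above the table. The point is the middle of its front face (towards the robot), 60 mm above the table; axes as the jig's, pushed along +x. Home, the face is at jig x = -45 mm, y = 0 and blocks the lane; latched at mid position it is at x = 0.
- pusher (a joint): Slide of the pusher, m: 0 = home (sprung forward), 0.045 = mid position, resting on the dropped stop pin, 0.075 = all the way back on its end stop. A spring drives it towards home with 4 N at 0 and 10 N at 0.075. The pin drops behind the slide once this is past 0.045.
- stop_pin (a joint): Sprung stop pin with a red round head (22 mm) on the bridge behind the pusher, m: 0 = riding up on the slide (head top 80 mm above the table), 0.010 = fully dropped into the slide's slot, so that the pusher cannot come farther home than 0.045. It drops by itself in about 0.1 s.
- carton_center (a point): Yellow carton with an orange band, 66 mm (its x) x 95 mm (its y) x 55 mm high, about 0.18 kg, loose, standing in the lane left of the bay with its y along the lane (within about 0.05 rad). The point is its centre, 39.5 mm above the table when it stands on the deck. Fully home it is at jig y = -7.5 mm.
- carton_b: Bystander: brown and red carton, 66 x 95 x 55 mm, loose on the table to the right of the jig; origin in the middle of its underside.
- carton_c: Bystander: brown and red carton, 66 x 95 x 55 mm, loose on the table behind the jig's lane; origin in the middle of its underside.
- tape_roll: Bystander: roll of brown tape lying flat, 100 mm across, 48 mm high, loose; origin in the middle of its underside.
- marker: Bystander: blue marker pen, 16 mm thick, 136 mm long, lying in front of the jig; origin in the middle of its underside.
- mug: Bystander: white mug, 76 mm across, 88 mm high, loose, beyond the jig's lane; origin in the middle of its underside.
- scanner: Bystander: grey and black hand scanner lying on the table at the right, 125 x 62 x 56 mm, loose; origin in the middle of its underside.
Mind the look-alikes: they are no part of the job. Of the things like the part that bears carton_center, leave any that is pink; of the rest the smaller one is meant.

How it is judged:
By the outcome, as a careful person would: the job done as asked, in the order asked, and still so for the second after the job is handed in, with the robot touching nothing.
It also fails if it takes over 54 s, if anything falls off the work surface, if the arm or the gripper's body presses on something with over 40 N, if the wrist force passes 120 N, or if a joint passes its speed limit or range.

## Working session

There is one attempt and no reset: what is moved stays moved. The work goes in short steps, Python scripts to look and compute and a tool call to move; the robot and the scene stay as the last step left them, time stands still between calls to the robot, and variables do not carry over. Pictures are saved under pics/ and viewed, and the job is handed in when it is done.

Besides the shell and the picture viewer there is one more tool, called after "Call:" as a command line: name --argument value ..., lists and objects as JSON in quotes. play_rows: Moves the arm, as the interface text tells. Its arguments: {"type":"object","properties":{"rows":{"type":"array","items":{"type":"object","properties":{"x":{"type":"number"},"y":{"type":"number"},"z":{"type":"number"},"roll":{"type":"number"},"fingers":{"type":"number"}}}},"squeeze":{"type":"number"}},"required":["rows"]}

```bash
mkdir -p pics; ls; cat > h.py <<'E'
import numpy as np, cv2
from cell import bot
def grab(n,fn):
    p,d=bot.grab_frame(n); cv2.imwrite('pics/'+fn,cv2.cvtColor(p,cv2.COLOR_RGB2BGR)); c=bot.camera_params(n)
    np.savez(fn+'.npz',p=p,d=d,K=c['intrinsics'],T=c['world_from_camera']); return p,d,np.array(c['intrinsics']),np.array(c['world_from_camera'])
def pts(d,K,T):
    v,u=np.mgrid[0:480,0:640]; P=np.stack([(u-K[0,2])/K[0,0]*d,(v-K[1,2])/K[1,1]*d,d],-1)
    return P@T[:3,:3].T+T[:3,3]
E
python3 - <<'E'
from h import *
np.set_printoptions(precision=4,suppress=True)
for n in ['scene','side']:
    p,d,K,T=grab(n,n+'0.png'); print(n,T)
    for t in ['jig','pusher_face','stop_pin','carton_center','carton_b','mug','marker','end_stop'][:5]:
        print(t,[(np.round(r['location'],3),round(r['score'],2)) for r in bot.look_for(t,n)][:5])
print(bot.read_state())
E
```

```text
pics
scene [[-0.7682  0.424  -0.4797  1.0863]
 [ 0.6402  0.5135 -0.5713  0.5653]
 [ 0.0041 -0.746  -0.6659  0.8578]
 [ 0.      0.      0.      1.    ]]
jig [(array([0.518, 0.058, 0.016]), 0.8), (array([ 0.68 , -0.091,  0.034]), 0.37)]
pusher_face [(array([0.481, 0.026, 0.036]), 0.64)]
stop_pin [(array([0.482, 0.027, 0.034]), 0.57)]
carton_center [(array([0.435, 0.156, 0.067]), 0.93), (array([0.408, 0.37 , 0.079]), 0.93), (array([0.252, 0.26 , 0.05 ]), 0.67), (array([0.515, 0.055, 0.018]), 0.25)]
carton_b [(array([0.605, 0.184, 0.058]), 0.84), (array([ 0.57 , -0.124,  0.053]), 0.81), (array([0.516, 0.058, 0.014]), 0.42)]
side [[-0.9383 -0.2155  0.2705  0.2083]
 [-0.3453  0.5414 -0.7666  0.758 ]
 [ 0.0188 -0.8127 -0.5824  0.7206]
 [ 0.      0.      0.      1.    ]]
jig [(array([0.498, 0.057, 0.016]), 0.97)]
pusher_face [(array([0.508, 0.038, 0.033]), 0.94)]
stop_pin []
carton_center [(array([0.236, 0.271, 0.053]), 0.92), (array([0.414, 0.176, 0.065]), 0.87), (array([0.384, 0.373, 0.079]), 0.58)]
carton_b [(array([0.58 , 0.188, 0.055]), 0.71), (array([ 0.549, -0.1  ,  0.054]), 0.63)]
{'time_s': 0.6, 'joints': array([-1.2175,  0.3068,  1.5064,  0.    ,  1.3284, -0.0735]), 'dq': array([-0.0004,  0.0013, -0.0002,  0.0014, -0.0008, -0.0006]), 'joint_efforts': array([  0.0011, -45.7172, -25.2204,   0.    ,   0.0014,  -0.    ]), 'tool_pos': array([ 0.238 , -0.5234,  0.2503]), 'eef_rot': array([-3.1416, -0.    , -1.144 ]), 'wrist_force': array([-0.1421, -0.487 , -0.0033]), 'ft_torque': array([ 0.0269, -0.0397,  0.003 ]), 'grip_width': 0.08533469980116673}
```

View pics/scene0.png

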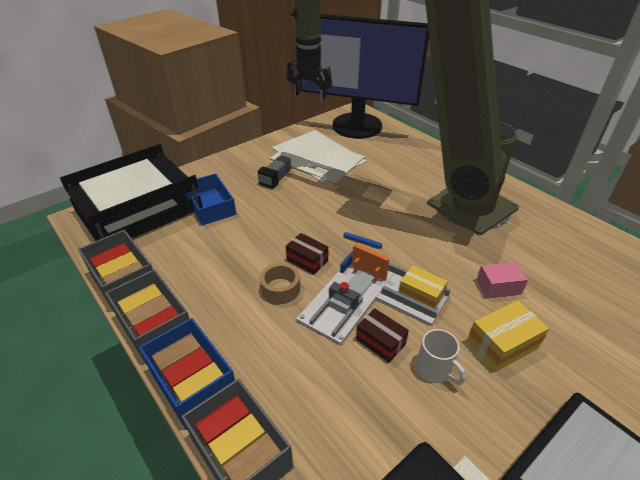

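View pics/side0.png

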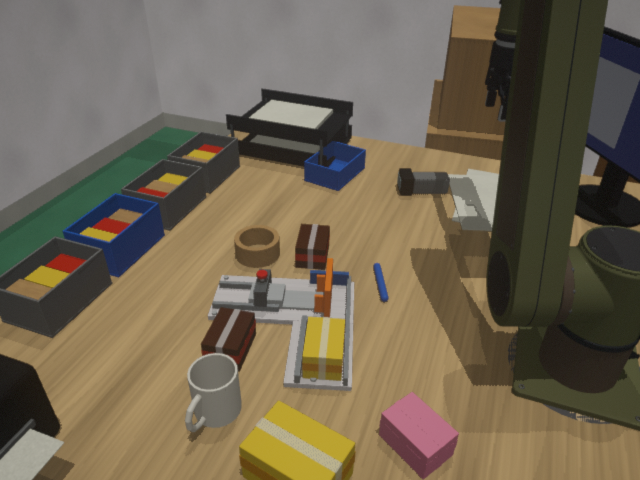

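The pictures show the smaller yellow carton in the lane at scene px (425,287), the orange pusher at (370,262), and the red pin at (344,287). The big yellow carton and the pink one are look-alikes. Next I fit the jig pose from depth.

```bash
cat > hm.py <<'E'
from h import *
import sys
def topmap(fns,x0=.25,x1=.75,y0=-.25,y1=.35,r=.001):
    H=np.zeros((int((x1-x0)/r),int((y1-y0)/r)));C=np.zeros(H.shape+(3,),np.uint8)
    for f in fns:
        a=np.load(f);P=pts(a['d'],a['K'],a['T']);ok=a['d']>0
        q=P[ok];c=a['p'][ok];i=((x1-q[:,0])/r).astype(int);j=((y1-q[:,1])/r).astype(int)
        m=(i>=0)&(j>=0)&(i<H.shape[0])&(j<H.shape[1])&(q[:,2]<.15)
        i,j,q,c=i[m],j[m],q[m],c[m];o=np.argsort(q[:,2])
        H[i[o],j[o]]=q[o,2];C[i[o],j[o]]=c[o]
    return H,C
E
python3 - <<'E'
from hm import *
out=[]
for n in ['scene','side']:
    H,C=topmap([n+'0.png.npz'])
    cv2.imwrite(f'pics/top_{n}.png',C[:,:,::-1])
np.set_printoptions(precision=4,suppress=True)
for n in ['scene','side']:
    a=np.load(n+'0.png.npz');P=pts(a['d'],a['K'],a['T']);p=a['p'].astype(int);ok=(a['d']>0)
    hsv=cv2.cvtColor(a['p'],cv2.COLOR_RGB2HSV)
    roi=ok&(P[...,0]>.35)&(P[...,0]<.75)&(P[...,1]>-.2)&(P[...,1]<.26)
    print(n,'table z',np.median(P[...,2][roi&(abs(P[...,2])<.006)]))
    red=roi&((hsv[...,0]<5)|(hsv[...,0]>175))&(hsv[...,1]>180)&(hsv[...,2]>120)&(P[...,2]>.06)
    print('red',red.sum(),P[red].mean(0) if red.sum() else '',P[red][:,2].max() if red.sum() else '')
    org=roi&(hsv[...,0]>5)&(hsv[...,0]<14)&(hsv[...,1]>190)&(P[...,2]>.02)
    q=P[org];print('org',len(q),q.mean(0),q.min(0),q.max(0))
    yel=roi&(P[...,2]>.06)&(P[...,2]<.073)&(hsv[...,0]>15)&(hsv[...,0]<35)
    num,l,st,_=cv2.connectedComponentsWithStats(yel.astype(np.uint8))
    for k in range(1,num):
        if st[k,4]>100:
            q=P[l==k];r=cv2.minAreaRect(q[:,:2].astype(np.float32)*1000);print('yel',len(q),r,q[:,2].mean())
    blue=roi&(hsv[...,0]>100)&(hsv[...,0]<125)&(hsv[...,1]>120)&(P[...,2]>.02)
    if blue.sum(): q=P[blue];print('blue',len(q),q.mean(0),q.min(0),q.max(0))
E
```

```text
scene table z 0.0006159631998164938
red 38 [0.5917 0.0493 0.0804] 0.0849189423944029
org 296 [0.4749 0.0187 0.063 ] [ 0.4503 -0.1466  0.0203] [0.6312 0.2235 0.0919]
yel 866 ((425.7853698730469, 151.297119140625), (69.78759002685547, 95.20911407470703), 15.378697395324707) 0.06693506842228517
blue 96 [ 0.504  -0.0385  0.0354] [ 0.4734 -0.0528  0.0201] [ 0.5262 -0.0297  0.0456]
side table z -9.271992838988385e-05
red 51 [0.5866 0.0512 0.0795] 0.08171343043492629
org 76 [0.4712 0.0235 0.0707] [ 0.4453 -0.0222  0.0391] [0.609  0.2341 0.0897]
yel 1670 ((420.82757568359375, 152.71319580078125), (66.0748062133789, 98.65186309814453), 15.866705894470215) 0.06675148575085393
blue 45 [ 0.4828 -0.0432  0.0417] [ 0.4467 -0.0561  0.0388] [ 0.5177 -0.031   0.0445]
```

```bash
python3 - <<'E'
import cv2,numpy as np
a=cv2.imread('pics/top_scene.png');b=cv2.imread('pics/top_side.png')
cv2.imwrite('pics/top_m.png',np.hstack([a[:,200:],b[:,200:]])[:,:])
E
```

```text
(no output)
```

View pics/top_scene.png

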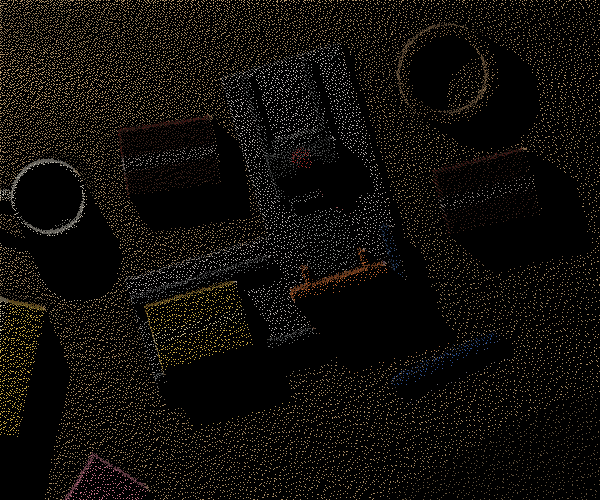

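Call:
play_rows --rows '[{"x":1,"y":2,"z":1,"roll":0,"fingers":-1},{"x":2.5,"y":6,"z":2,"roll":-2},{"x":4,"y":10.5,"z":2,"roll":-4},{"x":6,"y":15,"z":2,"roll":-6},{"x":7.5,"y":19.5,"z":2,"roll":-8},{"x":9,"y":24,"z":2,"roll":-9},{"x":11,"y":28.5,"z":2,"roll":-9},{"x":12.5,"y":33,"z":2,"roll":-9},{"x":14,"y":37.5,"z":2,"roll":-9},{"x":16,"y":42,"z":2,"roll":-9},{"x":17.5,"y":46.5,"z":2,"roll":-9},{"x":19,"y":50,"z":2,"roll":-9},{"x":20,"y":52.5,"z":2,"roll":-9},{"x":20.5,"y":54,"z":2,"roll":-9},{"x":20.5,"y":54.5,"z":2,"roll":-9},{"x":20.5,"y":54.5,"z":2,"roll":-9},{"x":20.5,"y":54.5,"z":2,"roll":-9}]'

```text
invalid input at $.rows[1]: expected keys x, y, z, roll, fingers
```

```bash
python3 - <<'E'
from h import *
np.set_printoptions(precision=4,suppress=True)
p,d,K,T=grab('wrist','w1.png');print(T,K)
s=bot.read_state();print(s['time_s'],s['tool_pos'],s['eef_rot'],s['grip_width'],s['wrist_force'])
print([(np.round(r['location'],3),round(r['score'],2)) for r in bot.look_for('pusher_face','wrist')][:5])
E
```

```text
[[ 0.4137 -0.8648 -0.2846  0.3102]
 [-0.9104 -0.3928 -0.1299 -0.4891]
 [ 0.0006  0.3129 -0.9498  0.3732]
 [ 0.      0.      0.      1.    ]] [[336.3037   0.     321.3594]
 [  0.     336.3037 243.7331]
 [  0.       0.       1.    ]]
0.65 [ 0.238  -0.5234  0.2504] [ 3.1416 -0.0001 -1.144 ] 0.08552604829129733 [-1.1896  0.1088  0.0132]
[]
```

View pics/w1.png

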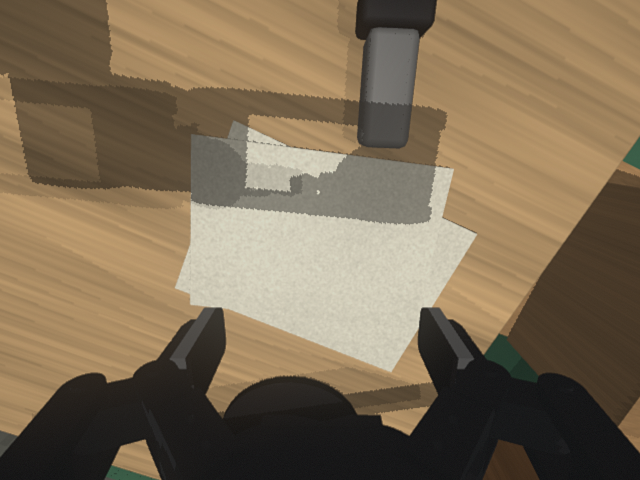

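The move was refused because every row needs all its keys, and the wrist view only shows papers and the scanner. I'll repeat the move with full rows.

Call:
play_rows --rows '[{"x":1,"y":2,"z":1,"roll":0,"fingers":-1},{"x":2.5,"y":6,"z":2,"roll":-2,"fingers":-1},{"x":4,"y":10.5,"z":2,"roll":-4,"fingers":-1},{"x":6,"y":15,"z":2,"roll":-6,"fingers":-1},{"x":7.5,"y":19.5,"z":2,"roll":-8,"fingers":-1},{"x":9,"y":24,"z":2,"roll":-9,"fingers":-1},{"x":11,"y":28.5,"z":2,"roll":-9,"fingers":-1},{"x":12.5,"y":33,"z":2,"roll":-9,"fingers":-1},{"x":14,"y":37.5,"z":2,"roll":-9,"fingers":-1},{"x":16,"y":42,"z":2,"roll":-9,"fingers":-1},{"x":17.5,"y":46.5,"z":2,"roll":-9,"fingers":-1},{"x":19,"y":50,"z":2,"roll":-9,"fingers":-1},{"x":20,"y":52.5,"z":2,"roll":-9,"fingers":-1},{"x":20.5,"y":54,"z":2,"roll":-9,"fingers":-1},{"x":20.5,"y":54.5,"z":2,"roll":-9,"fingers":-1},{"x":20.5,"y":54.5,"z":2,"roll":-9,"fingers":-1},{"x":20.5,"y":54.5,"z":2,"roll":-9,"fingers":-1},{"x":20.5,"y":54.5,"z":2,"roll":-9,"fingers":-1}]'

```text
time_s: 2.5
tool_pos: [0.4426, 0.0208, 0.2704]
eef_rot: [3.142, -0.0, -1.302]
wrist_force: [-0.1, -0.5, -0.5]
grip_width: 0.0
```

```bash
python3 - <<'E'
from h import *
np.set_printoptions(precision=4,suppress=True)
s=bot.read_state();print(s['time_s'],s['tool_pos'],s['eef_rot'],s['grip_width'],s['wrist_force'])
p,d,K,T=grab('wrist','w2.png')
print([(np.round(r['location'],3),round(r['score'],2)) for r in bot.look_for('pusher_face','wrist')][:5])
E
```

```text
2.5 [0.4426 0.0208 0.2704] [ 3.1415 -0.0003 -1.3023] 4.750854148353155e-05 [-0.0998 -0.5245 -0.5457]
[(array([0.51 , 0.026, 0.03 ]), 0.68)]
```

View pics/w2.png

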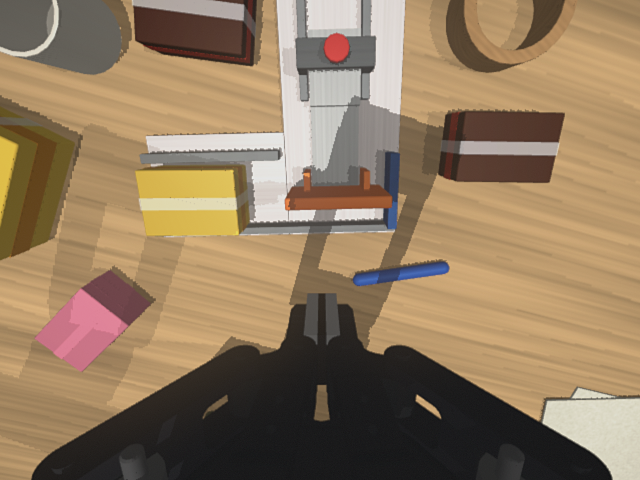

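The wrist view shows everything clearly: pusher at (340,198), pin at (336,47), carton at (190,200), rear rail (142–280,156), lip at y≈228, and end stop at (391,190). The marker lies at (400,273). Next is a precise fit.

```bash
cat > fit.py <<'E'
from h import *
np.set_printoptions(precision=4,suppress=True)
a=np.load('w2.png.npz');K,T=a['K'],a['T'];d=a['d'];P=pts(d,K,T)
def ray(u,v,z):
    r=T[:3,:3]@np.array([(u-K[0,2])/K[0,0],(v-K[1,2])/K[1,1],1]);return T[:3,3]+r*(z-T[2,3])/r[2]
hsv=cv2.cvtColor(a['p'],cv2.COLOR_RGB2HSV);ok=d>0
v,u=np.mgrid[0:480,0:640];Z=P[...,2]
box=lambda u0,u1,v0,v1:ok&(u>=u0)&(u<u1)&(v>=v0)&(v<v1)
red=box(310,360,20,75)&((hsv[...,0]<5)|(hsv[...,0]>175))&(hsv[...,1]>150)&(Z>.076)
q=P[red];print('pin',len(q),cv2.minEnclosingCircle(q[:,:2].astype(np.float32)*1000),q[:,2].mean())
def rect(m,t):
    q=P[m];r=cv2.minAreaRect(q[:,:2].astype(np.float32)*1000)
    l=cv2.fitLine(q[:,:2].astype(np.float32),cv2.DIST_HUBER,0,.01,.01).ravel();an=np.degrees(np.arctan2(l[1],l[0]));print(t,len(q),r,'z',q[:,2].mean(),'line',an%180-90,l[2:])
rect(box(280,400,170,215)&(Z>.083)&(Z<.093),'plate top')
rect(box(120,255,150,245)&(Z>.063)&(Z<.071),'carton top')
rect(box(135,290,145,170)&(Z>.028)&(Z<.036),'rear rail')
rect(box(250,400,215,240)&(Z>.028)&(Z<.036),'lip')
rect(box(380,405,145,235)&(Z>.038)&(Z<.046),'endstop')
rect(box(290,380,30,75)&(Z>.057)&(Z<.067),'bridge')
print(ray(336.5,47,.08))
E
python3 fit.py
```

```text
pin 540 ((587.1785888671875, 49.0449104309082), 10.323981285095215) 0.07894756982318109
plate top 1378 ((464.4489440917969, 11.577033996582031), (12.350305557250977, 99.58128356933594), 16.81879234313965) z 0.08596691428505092 line 16.771217 [0.4648 0.0119]
carton top 6402 ((420.86322021484375, 152.36138916015625), (66.296142578125, 96.28273010253906), 15.777749061584473) z 0.06612510785890534 line 16.427917 [0.4224 0.1521]
rear rail 1429 ((461.4081115722656, 148.96121215820312), (18.587202072143555, 144.7993927001953), 16.719446182250977) z 0.031120811084044825 line 16.72882 [0.4682 0.1409]
lip 1031 ((425.5948791503906, 17.013778686523438), (17.961978912353516, 161.1497039794922), 17.4045467376709) z 0.03101493931706767 line 16.842743 [0.4212 0.0181]
endstop 699 ((481.2420349121094, -40.84441375732422), (79.30299377441406, 19.539077758789062), 16.659671783447266) z 0.04113347683633294 line -72.98485 [ 0.4847 -0.0446]
bridge 1929 ((587.658447265625, 48.916316986083984), (24.391521453857422, 69.95287322998047), 16.794408798217773) z 0.06108050084167361 line 16.704094 [0.5868 0.0488]
[0.5873 0.0488 0.08  ]
```

Call:
play_rows --rows '[{"x":-0.5,"y":-1.0,"z":-3,"roll":1.4,"fingers":-1},{"x":-1.3,"y":-2.0,"z":-7,"roll":1.4,"fingers":-1},{"x":-1.3,"y":-2.0,"z":-11,"roll":1.4,"fingers":-1},{"x":-1.3,"y":-2.0,"z":-15,"roll":1.4,"fingers":-1},{"x":-1.3,"y":-2.0,"z":-18.5,"roll":1.4,"fingers":-1},{"x":-1.3,"y":-2.0,"z":-20.5,"roll":1.4,"fingers":-1},{"x":-1.3,"y":-2.0,"z":-20.5,"roll":1.4,"fingers":-1},{"x":-1.3,"y":-2.0,"z":-20.5,"roll":1.4,"fingers":-1}]'

```text
time_s: 3.4
tool_pos: [0.4302, 0.0011, 0.0654]
eef_rot: [3.141, 0.0, -1.278]
wrist_force: [0.8, -0.6, 0.0]
grip_width: 0.0001
```

```bash
python3 - <<'E'
from h import *
np.set_printoptions(precision=4,suppress=True)
s=bot.read_state();print(s['time_s'],s['tool_pos'],s['eef_rot'],s['grip_width'],s['wrist_force'])
p,d,K,T=grab('wrist','w3.png')
E
```

```text
3.4 [0.4302 0.0011 0.0654] [ 3.141   0.0002 -1.2775] 6.60252631118577e-05 [ 0.845  -0.605   0.0133]
```

View pics/w3.png

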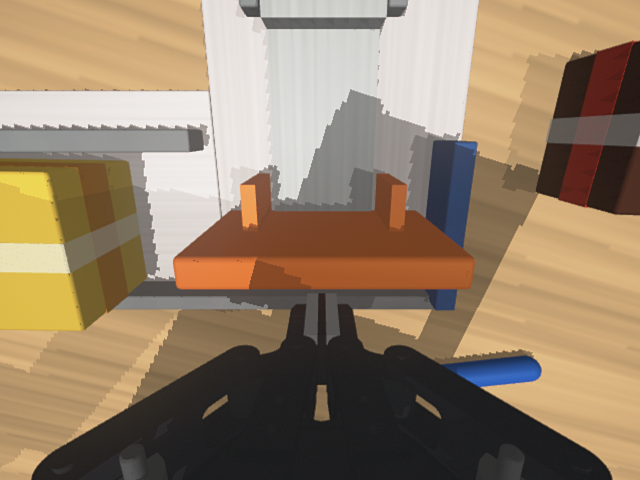

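Fingertips are centred in front of the plate at (322,310), clear of the marker. Pushing to just short of the end stop.

Call:
play_rows --rows '[{"x":0.96,"y":0.29,"z":0,"roll":0,"fingers":-1},{"x":1.92,"y":0.58,"z":0,"roll":0,"fingers":-1},{"x":2.87,"y":0.87,"z":0,"roll":0,"fingers":-1},{"x":3.83,"y":1.16,"z":0,"roll":0,"fingers":-1},{"x":4.79,"y":1.45,"z":0,"roll":0,"fingers":-1},{"x":5.74,"y":1.73,"z":0,"roll":0,"fingers":-1},{"x":6.7,"y":2.02,"z":0,"roll":0,"fingers":-1},{"x":7.66,"y":2.31,"z":0,"roll":0,"fingers":-1},{"x":8.14,"y":2.46,"z":0,"roll":0,"fingers":-1},{"x":8.14,"y":2.46,"z":0,"roll":0,"fingers":-1}]'

```text
time_s: 4.45
tool_pos: [0.5084, 0.0264, 0.065]
eef_rot: [3.134, 0.002, -1.276]
wrist_force: [-8.0, -2.7, 2.4]
grip_width: -0.0003
```

```bash
cat > st.py <<'E'
from h import *
import sys
s=bot.read_state();O=np.array([.5015,.0229]);c,n=np.cos(.2932),np.sin(.2932);R=np.array([[c,n],[-n,c]])
np.set_printoptions(precision=4,suppress=True)
print(s['time_s'],s['tool_pos'],'jig',R@(s['tool_pos'][:2]-O),'F',s['wrist_force'],'Fjig',R@s['wrist_force'][:2],np.degrees(s['eef_rot'][2]),s['grip_width'])
if len(sys.argv)>1: grab(sys.argv[1],sys.argv[2])
E
python3 st.py wrist w4.png
```

```text
4.45 [0.5084 0.0264 0.065 ] jig [0.0076 0.0014] F [-7.9852 -2.6537  2.4389] Fjig [-8.4114 -0.2326] -73.09542839128666 -0.0002623673686501224
```

View pics/w4.png

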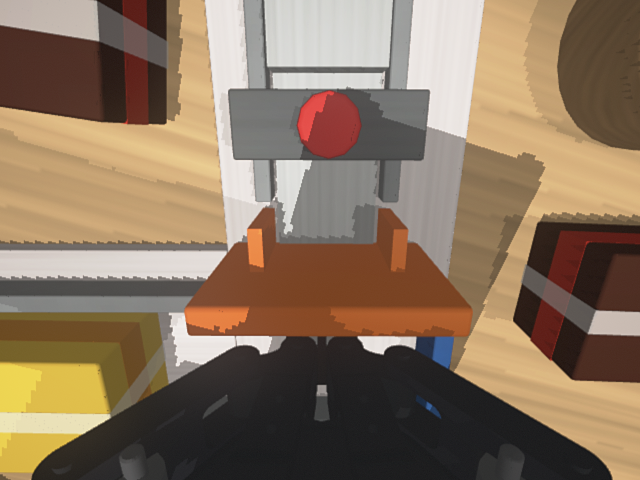

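Plate is moving under 8 N, slide ≈ 0.064. Continuing to the end stop in small steps.

Call:
play_rows --rows '[{"x":0.38,"y":0.12,"z":0,"roll":0,"fingers":-1},{"x":0.77,"y":0.23,"z":0,"roll":0,"fingers":-1},{"x":1.15,"y":0.35,"z":0,"roll":0,"fingers":-1},{"x":1.15,"y":0.35,"z":0,"roll":0,"fingers":-1}]'

```text
time_s: 4.9
tool_pos: [0.5185, 0.0297, 0.0649]
eef_rot: [3.132, 0.002, -1.276]
wrist_force: [-9.6, -2.7, 2.7]
grip_width: 0.0003
```

```bash
python3 st.py
```

```text
4.9 [0.5185 0.0297 0.0649] jig [0.0183 0.0016] F [-9.5511 -2.7339  2.7393] Fjig [-9.9337  0.1432] -73.09508293111713 0.00025662991655600646
```

Call:
play_rows --rows '[{"x":0.2,"y":0.06,"z":0,"roll":0,"fingers":-1},{"x":0.38,"y":0.12,"z":0,"roll":0,"fingers":-1},{"x":0.38,"y":0.12,"z":0,"roll":0,"fingers":-1}]'

```text
time_s: 5.2
tool_pos: [0.5185, 0.0299, 0.0647]
eef_rot: [3.125, 0.002, -1.275]
wrist_force: [-15.3, -6.9, 8.5]
grip_width: 0.0001
```

```bash
python3 st.py wrist w5.png; python3 - <<'E'
E
```

```text
5.2 [0.5185 0.0299 0.0647] jig [0.0183 0.0018] F [-15.2589  -6.8976   8.4656] Fjig [-16.6012  -2.1931] -73.06230566307414 0.0001192969606100492
```

The position stopped while the force rose to 17 N, so it's on the end stop. Backing off.

Call:
play_rows --rows '[{"x":-0.96,"y":-0.29,"z":0,"roll":0,"fingers":-1},{"x":-2.4,"y":-0.72,"z":0,"roll":0,"fingers":-1},{"x":-3.83,"y":-1.16,"z":0,"roll":0,"fingers":-1},{"x":-5.26,"y":-1.59,"z":0,"roll":0,"fingers":-1},{"x":-6.7,"y":-2.02,"z":0,"roll":0,"fingers":-1},{"x":-8.14,"y":-2.46,"z":0,"roll":0,"fingers":-1},{"x":-9.1,"y":-2.75,"z":1,"roll":0,"fingers":-1},{"x":-9.1,"y":-2.75,"z":6,"roll":0,"fingers":-1},{"x":-9.1,"y":-2.75,"z":11,"roll":0,"fingers":-1},{"x":-9.1,"y":-2.75,"z":16,"roll":0,"fingers":-1},{"x":-9.1,"y":-2.75,"z":19,"roll":0,"fingers":-1},{"x":-9.1,"y":-2.75,"z":20,"roll":0,"fingers":-1},{"x":-9.1,"y":-2.75,"z":20,"roll":0,"fingers":-1}]'

```text
time_s: 6.55
tool_pos: [0.4372, 0.0034, 0.2679]
eef_rot: [-3.136, -0.002, -1.276]
wrist_force: [-0.2, 0.3, 0.1]
grip_width: 0.0001
```

```bash
python3 st.py wrist w6.png; cat > fit2.py <<'E'
from h import *
import sys
a=np.load(sys.argv[1]);P=pts(a['d'],a['K'],a['T']);ok=a['d']>0;hsv=cv2.cvtColor(a['p'],cv2.COLOR_RGB2HSV)
O=np.array([.5015,.0229]);c,n=np.cos(.2932),np.sin(.2932);R=np.array([[c,n],[-n,c]])
J=(P[...,:2]-O)@R.T;Z=P[...,2]
org=ok&(Z>.082)&(Z<.094)&(abs(J[...,1])<.06)&(J[...,0]>-.06)&(J[...,0]<.05)&(hsv[...,0]<16)&(hsv[...,1]>150)
q=J[org]
if len(q): print('plate top',len(q),np.percentile(q,[2,50,98],axis=0))
car=ok&(Z>.062)&(Z<.072)&(J[...,0]>-.085)&(J[...,0]<.005)&(J[...,1]>-.06)&(J[...,1]<.25)
q=J[car]
if len(q)>50: print('carton',len(q),cv2.minAreaRect((q*1000).astype(np.float32)),q.min(0),q.max(0),Z[car].mean())
red=ok&(Z>.06)&(abs(J[...,0]-.09)<.015)&(abs(J[...,1])<.015)&(hsv[...,1]>150)&((hsv[...,0]<5)|(hsv[...,0]>175))
if red.sum(): print('pin top',red.sum(),np.median(Z[red]))
E
python3 fit2.py w6.png.npz
```

```text
6.55 [0.4372 0.0034 0.2679] jig [-0.0671 -0.0001] F [-0.1624  0.2518  0.0793] Fjig [-0.0827  0.288 ] -73.12956292830657 8.685018419648174e-05
plate top 1418 [[-0.00070665 -0.04600368]
 [ 0.00433392  0.00182661]
 [ 0.00930841  0.04800291]]
carton 6677 ((-41.76219940185547, 147.84359741210938), (96.14509582519531, 66.12652587890625), 89.0601806640625) [-0.07486255  0.09964744] [-0.00796561  0.19591248] 0.06434118950967423
pin top 534 0.06647960326043534
```

View pics/w6.png

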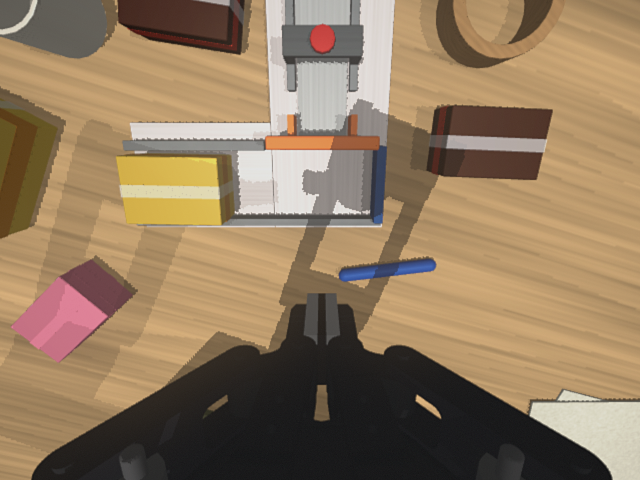

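The pusher is latched: plate face is at jig x≈0, and the pin head dropped from 79 to 66 mm by the same depth measure. The carton is still in the lane, at jig y≈148. Moving to its left end.

Call:
play_rows --rows '[{"x":-0.2,"y":1,"z":0,"roll":5,"fingers":-0.3},{"x":-0.6,"y":3,"z":0,"roll":13,"fingers":-0.3},{"x":-1,"y":5.5,"z":0,"roll":21,"fingers":-0.3},{"x":-1.5,"y":8,"z":0,"roll":29,"fingers":-0.3},{"x":-2,"y":10.5,"z":0,"roll":37,"fingers":-0.3},{"x":-2.4,"y":13,"z":0,"roll":45,"fingers":-0.3},{"x":-2.8,"y":15.5,"z":0,"roll":53,"fingers":-0.3},{"x":-3.2,"y":18,"z":0,"roll":61,"fingers":-0.3},{"x":-3.5,"y":20.5,"z":0,"roll":69,"fingers":-0.3},{"x":-3.6,"y":22.1,"z":0,"roll":77,"fingers":-0.3},{"x":-3.6,"y":22.1,"z":0,"roll":85,"fingers":-0.3},{"x":-3.6,"y":22.1,"z":0,"roll":90,"fingers":-0.3},{"x":-3.6,"y":22.1,"z":0,"roll":90,"fingers":-0.3},{"x":-3.6,"y":22.1,"z":0,"roll":90,"fingers":-0.3}]'

```text
time_s: 8.0
tool_pos: [0.3988, 0.224, 0.2637]
eef_rot: [3.141, 0.004, 0.292]
wrist_force: [0.3, -1.1, -0.1]
grip_width: 0.0301
```

```bash
python3 st.py side s2.png; python3 - <<'E'
from h import *
O=np.array([.5015,.0229]);c,n=np.cos(.2932),np.sin(.2932);R=np.array([[c,n],[-n,c]])
for f in ['s2.png.npz','w6.png.npz']:
    a=np.load(f);P=pts(a['d'],a['K'],a['T']);J=(P[...,:2]-O)@R.T;m=(a['d']>0)&(P[...,2]>.02)&(P[...,2]<.13)&(J[...,1]>.215)&(J[...,1]<.36)&(abs(J[...,0]+.04)<.07)
    print(f,m.sum(),J[m].min(0) if m.any() else '',P[m][:,2].max() if m.any() else '')
E
python3 fit2.py s2.png.npz
```

```text
8.0 [0.3988 0.224  0.2637] jig [-0.0401  0.2222] F [ 0.2954 -1.0685 -0.0914] Fjig [-0.0261 -1.1083] 16.73209640224575 0.03014371020982174
s2.png.npz 2232 [-0.09599272  0.29094914] 0.0798589530964624
w6.png.npz 3399 [-0.09767193  0.28861549] 0.06773041703292604
plate top 68 [[0.00029008 0.00859164]
 [0.00742625 0.04141417]
 [0.0118896  0.05136944]]
carton 1658 ((-36.754886627197266, 109.9273681640625), (72.12336730957031, 177.4140625), 3.9940781593322754) [-0.07310217  0.02358837] [0.0037189  0.19705963] 0.06686925776514184
pin top 77 0.06943091513986599
```

View pics/s2.png

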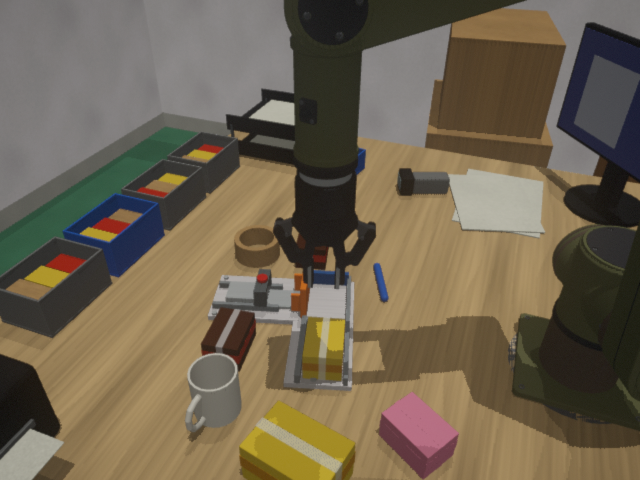

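The side view confirms the latch. The gripper is above the lane's left end, and the big carton starts at jig y=289 mm, clear. Descending.

Call:
play_rows --rows '[{"x":0,"y":0,"z":-3,"roll":0,"fingers":-0.3},{"x":0,"y":0,"z":-7,"roll":0,"fingers":-0.3},{"x":0,"y":0,"z":-11,"roll":0,"fingers":-0.3},{"x":0,"y":0,"z":-15,"roll":0,"fingers":-0.3},{"x":0,"y":0,"z":-18,"roll":0,"fingers":-0.3},{"x":0,"y":0,"z":-20,"roll":0,"fingers":-0.3},{"x":0,"y":0,"z":-21,"roll":0,"fingers":-0.3},{"x":0,"y":0,"z":-21,"roll":0,"fingers":-0.3}]'

```text
time_s: 8.85
tool_pos: [0.3989, 0.2238, 0.0541]
eef_rot: [3.141, 0.003, 0.293]
wrist_force: [0.9, -0.0, -0.2]
grip_width: 0.0299
```

```bash
python3 st.py side s3.png
```

```text
8.85 [0.3989 0.2238 0.0541] jig [-0.0402  0.222 ] F [ 0.9133 -0.0154 -0.2231] Fjig [ 0.8699 -0.2787] 16.79195909301173 0.02985215355487644
```

View pics/s3.png

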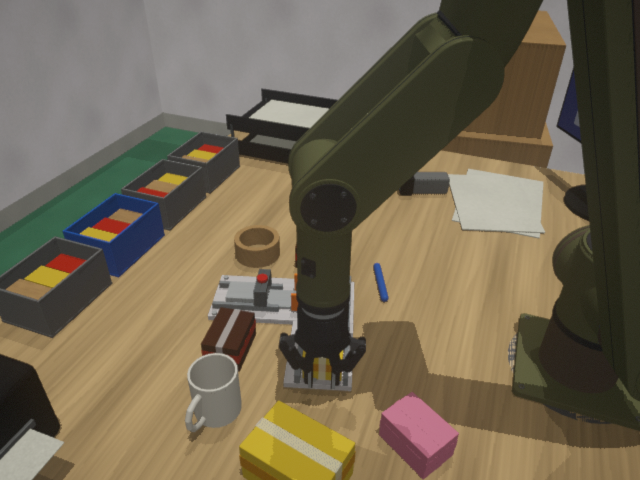

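Fingers are down behind the carton's left end, nothing touched. Pushing along jig −y at 0.1 m/s.

Call:
play_rows --rows '[{"x":0.14,"y":-0.48,"z":0,"roll":0,"fingers":-0.3},{"x":0.29,"y":-0.96,"z":0,"roll":0,"fingers":-0.3},{"x":0.43,"y":-1.44,"z":0,"roll":0,"fingers":-0.3},{"x":0.58,"y":-1.91,"z":0,"roll":0,"fingers":-0.3},{"x":0.87,"y":-2.87,"z":0,"roll":0,"fingers":-0.3},{"x":1.16,"y":-3.83,"z":0,"roll":0,"fingers":-0.3},{"x":1.45,"y":-4.79,"z":0,"roll":0,"fingers":-0.3},{"x":1.73,"y":-5.74,"z":0,"roll":0,"fingers":-0.3},{"x":2.02,"y":-6.7,"z":0,"roll":0,"fingers":-0.3},{"x":2.31,"y":-7.66,"z":0,"roll":0,"fingers":-0.3},{"x":2.31,"y":-7.66,"z":0,"roll":0,"fingers":-0.3}]'

```text
time_s: 10.0
tool_pos: [0.4231, 0.1463, 0.0552]
eef_rot: [3.141, 0.0, 0.293]
wrist_force: [-0.8, 0.7, -0.1]
grip_width: 0.0298
```

```bash
python3 st.py scene c4.png; python3 fit2.py c4.png.npz
```

```text
10.0 [0.4231 0.1463 0.0552] jig [-0.0394  0.1408] F [-0.755   0.7228 -0.1327] Fjig [-0.5139  0.9102] 16.78680010757681 0.029808814024173857
plate top 178 [[ 0.00365966 -0.04865424]
 [ 0.01149021 -0.00062439]
 [ 0.01671716  0.0457531 ]]
carton 654 ((-36.20396041870117, 91.00902557373047), (118.50979614257812, 71.14723205566406), 89.15029907226562) [-0.07258299  0.03169276] [-0.00129479  0.14998193] 0.06715870028274944
pin top 54 0.07002401604713054
```

View pics/c4.png

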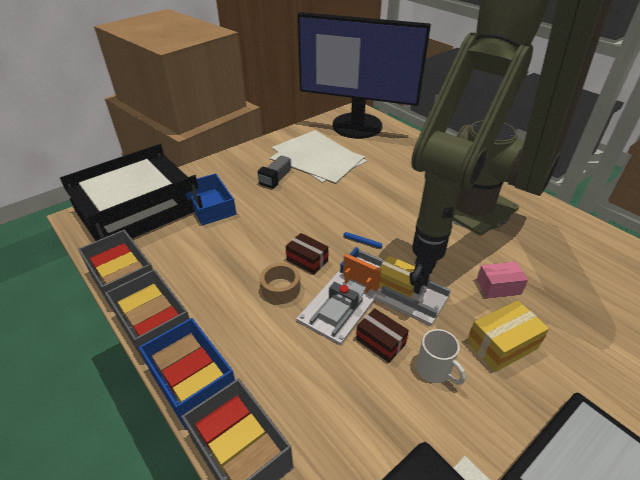

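The carton is sliding straight into the bay at scene px (395,278) with about 1 N. Continuing.

Call:
play_rows --rows '[{"x":0.14,"y":-0.48,"z":0,"roll":0,"fingers":-0.3},{"x":0.43,"y":-1.44,"z":0,"roll":0,"fingers":-0.3},{"x":0.72,"y":-2.39,"z":0,"roll":0,"fingers":-0.3},{"x":1.01,"y":-3.35,"z":0,"roll":0,"fingers":-0.3},{"x":1.3,"y":-4.31,"z":0,"roll":0,"fingers":-0.3},{"x":1.59,"y":-5.26,"z":0,"roll":0,"fingers":-0.3},{"x":1.88,"y":-6.22,"z":0,"roll":0,"fingers":-0.3},{"x":2.1,"y":-6.94,"z":0,"roll":0,"fingers":-0.3},{"x":2.25,"y":-7.47,"z":0,"roll":0,"fingers":-0.3},{"x":2.37,"y":-7.85,"z":0,"roll":0,"fingers":-0.3},{"x":2.37,"y":-7.85,"z":0,"roll":0,"fingers":-0.3}]'

```text
time_s: 11.15
tool_pos: [0.4459, 0.0708, 0.0553]
eef_rot: [-3.138, 0.0, 0.293]
wrist_force: [-1.4, 9.7, 1.2]
grip_width: 0.0301
```

```bash
python3 st.py scene c5.png; python3 fit2.py c5.png.npz
```

```text
11.15 [0.4459 0.0708 0.0553] jig [-0.0394  0.0619] F [-1.3885  9.6851  1.2454] Fjig [1.4699 9.6731] 16.805867719454476 0.030105724225317834
plate top 180 [[ 0.00336378 -0.04888757]
 [ 0.01167233 -0.00065316]
 [ 0.01711817  0.04561025]]
carton 428 ((-38.803443908691406, 13.688247680664062), (121.09198760986328, 62.25914764404297), 82.23587799072266) [-0.07146469 -0.04597762] [-0.00271125  0.0717825 ] 0.06737929674865828
pin top 56 0.06983771103359704
```

```bash
python3 st.py side s5.png; python3 - <<'E'
import cv2
a=cv2.imread('pics/c5.png')[210:340,280:480];b=cv2.imread('pics/s5.png')[230:400,200:400]
cv2.imwrite('pics/z5.png',cv2.resize(a,None,fx=4,fy=4,interpolation=2));cv2.imwrite('pics/z5b.png',cv2.resize(b,(700,595),interpolation=2))
E
```

```text
11.2 [0.4458 0.0708 0.0553] jig [-0.0395  0.0619] F [-1.0564  9.4962  0.8601] Fjig [1.7333 9.3962] 16.83267572978624 0.02987219053747598
```

View pics/z5.png

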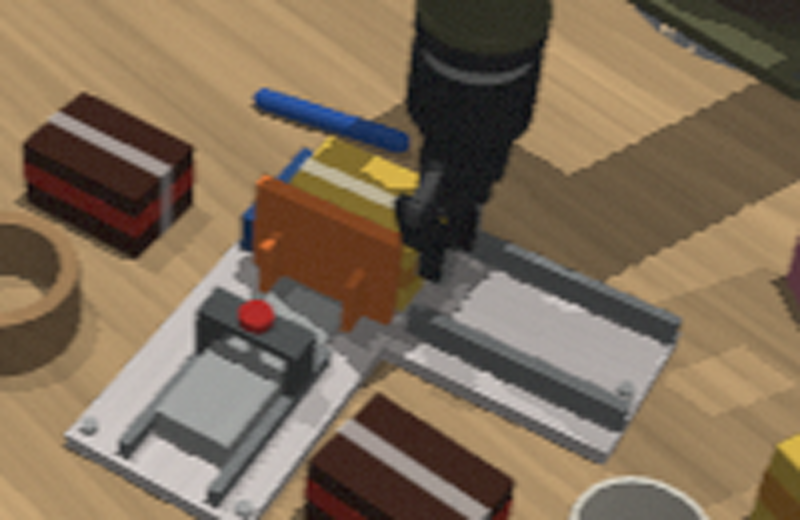

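View pics/z5b.png

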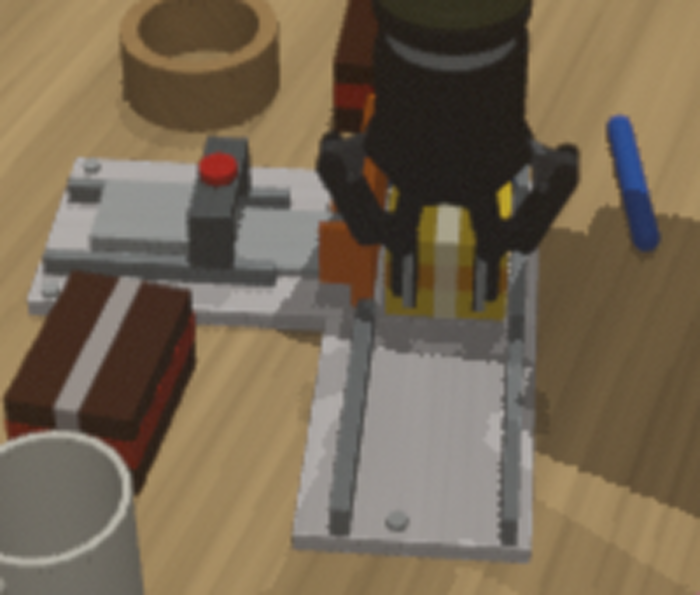

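It stopped about 10 mm short of expectation at 10 N. I suspect the finger linkage is meeting the plate's left edge (y'=50) instead of the carton being home. Measuring with depth.

```bash
python3 - <<'E'
from h import *
np.set_printoptions(precision=1,suppress=True)
O=np.array([.5015,.0229]);c,n=np.cos(.2932),np.sin(.2932);R=np.array([[c,n],[-n,c]])
for f in ['c5','s5']:
    a=np.load(f+'.png.npz');P=pts(a['d'],a['K'],a['T']);J=np.dstack([(P[...,:2]-O)@R.T,P[...,2]])*1000
    dark=(a['p'].max(-1)<60)&(a['d']>0)&(abs(J[...,0]+40)<90)&(abs(J[...,1]-60)<60)
    print(f)
    for z in range(30,140,10):
        m=dark&(J[...,2]>=z)&(J[...,2]<z+10)
        if m.sum()>3: print(z,m.sum(),np.percentile(J[m][:,:2],[2,98],axis=0).ravel())
    hsv=cv2.cvtColor(a['p'],cv2.COLOR_RGB2HSV)
    y=(a['d']>0)&(hsv[...,0]>15)&(hsv[...,0]<35)&(hsv[...,1]>90)&(J[...,2]>20)&(J[...,2]<72)&(J[...,0]>-85)&(J[...,0]<5)&(J[...,1]>-70)&(J[...,1]<80)
    print('carton',y.sum(),np.percentile(J[y],[1,50,99],axis=0))
E
```

```text
c5
30 17 [-74.4  63.4  12.5 115.5]
40 26 [-55.   59.7  -7.7  71.3]
50 30 [-54.   49.1  -6.8  70.3]
60 25 [-54.9  55.2  -8.1  71. ]
70 11 [-60.7  66.8 -16.6  71.8]
80 40 [-78.6  53.9   9.7  73.4]
90 37 [-84.4  51.5  14.8  73. ]
100 70 [-82.2  53.   19.3  76.9]
110 49 [-56.2  52.4  23.2  77.4]
120 49 [-50.9  51.4  27.7  77.2]
130 84 [-45.4  52.1  30.2  80. ]
carton 372 [[-69.3 -43.5  23.6]
 [-31.6  -2.1  67.2]
 [ -2.1  53.4  70.5]]
s5
40 20 [-66.5  66.3 -13.1  74.3]
50 29 [-66.3  67.8 -12.9  75.2]
60 36 [-67.8  67.2 -12.8  74.3]
70 38 [-71.2  59.4  -7.7  76.1]
80 144 [-83.2  57.9   3.1  76.9]
90 194 [-88.2  52.9   8.2  76.6]
100 155 [-92.6  53.7  13.5  80.9]
110 190 [-96.   61.6  15.7  81.5]
120 229 [-99.1  66.1  20.3  81.4]
130 385 [-102.4   54.7   22.4   83.2]
carton 429 [[-72.1   6.1  20.8]
 [-45.1  51.   54.2]
 [ -7.5  71.2  70.3]]
```

Confirmed: the linkage at z 80–90 mm spans x' up to +3…10 and reaches the plate's edge at y'≈52. I'll back off, close and raise the fingers (narrower and above the plate top), then finish.

Call:
play_rows --rows '[{"x":-0.3,"y":1.0,"z":0,"roll":0,"fingers":-0.3},{"x":-0.6,"y":1.8,"z":0,"roll":0,"fingers":-0.3},{"x":-0.87,"y":1.83,"z":1.1,"roll":0,"fingers":-1},{"x":-0.87,"y":1.83,"z":1.1,"roll":0,"fingers":-1},{"x":-0.87,"y":1.83,"z":1.1,"roll":0,"fingers":-1},{"x":-0.87,"y":1.83,"z":1.1,"roll":0,"fingers":-1},{"x":-0.87,"y":1.83,"z":1.1,"roll":0,"fingers":-1}]'

```text
time_s: 11.95
tool_pos: [0.4379, 0.0873, 0.0663]
eef_rot: [3.142, -0.0, 0.294]
wrist_force: [-0.7, -0.6, -0.2]
grip_width: 0.0001
```

```bash
python3 st.py side s6.png; python3 fit2.py s6.png.npz; python3 - <<'E'
import cv2
b=cv2.imread('pics/s6.png')[230:400,200:400]
cv2.imwrite('pics/z6.png',cv2.resize(b,(700,595),interpolation=2))
E
```

```text
11.95 [0.4379 0.0873 0.0663] jig [-0.0423  0.0801] F [-0.6769 -0.5933 -0.1548] Fjig [-0.8195 -0.3723] 16.830944084973087 0.00011527262930639026
plate top 37 [[ 0.00670194 -0.04619494]
 [ 0.00936149 -0.02678698]
 [ 0.01200961 -0.00461283]]
carton 121 ((-30.21036148071289, 49.89425277709961), (87.0797348022461, 72.4295425415039), 82.7466049194336) [-0.07151072  0.00213042] [0.00355263 0.09503649] 0.06671077110584822
pin top 80 0.06890327406234731
```

View pics/z6.png

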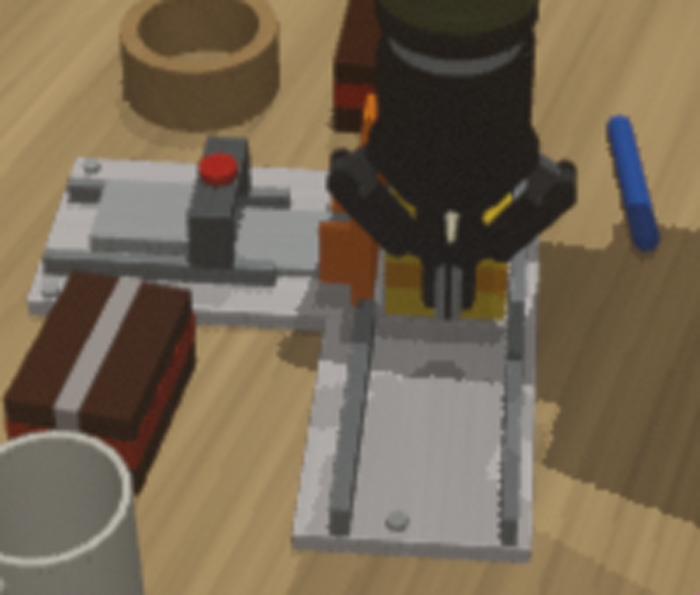

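```bash
python3 - <<'E'
from h import *
np.set_printoptions(precision=1,suppress=True)
O=np.array([.5015,.0229]);c,n=np.cos(.2932),np.sin(.2932);R=np.array([[c,n],[-n,c]])
for f in ['s6']:
    a=np.load(f+'.png.npz');P=pts(a['d'],a['K'],a['T']);J=np.dstack([(P[...,:2]-O)@R.T,P[...,2]])*1000
    dark=(a['p'].max(-1)<60)&(a['d']>0)&(abs(J[...,0]+40)<60)&(abs(J[...,1]-75)<40)
    for z in range(40,140,5):
        m=dark&(J[...,2]>=z)&(J[...,2]<z+5)
        if m.sum()>3: print(z,m.sum(),np.percentile(J[m][:,:2],[2,98],axis=0).ravel())
E
```

```text
50 4 [-43.6  88.  -33.1  91.8]
55 17 [-54.2  85.6 -30.7  92.8]
60 21 [-55.8  85.4 -30.6  92. ]
65 17 [-55.6  86.2 -30.6  91.6]
70 16 [-55.   86.1 -31.   92.9]
75 20 [-54.9  86.2 -30.5  93.1]
80 20 [-55.4  78.6 -31.1  94. ]
85 27 [-58.5  80.2 -27.8  93.5]
90 59 [-68.9  81.7 -15.5  94.4]
95 71 [-72.6  86.7 -10.1  94.7]
100 153 [-75.7  72.1  -7.7  95. ]
105 101 [-80.9  71.9  -2.4  95.9]
110 68 [-85.1  72.    2.2  98.3]
115 111 [-88.6  71.4   4.6  99.7]
120 94 [-92.6  77.1   8.   99.5]
125 97 [-97.   85.9   9.8  99.2]
130 145 [-96.7  83.8  13.3  99. ]
135 134 [-98.8  79.4  15.4  99.3]
```

Closed, the linkage crosses x'=0 only above z=105, so it clears the plate. Finishing the push.

Call:
play_rows --rows '[{"x":0.17,"y":-0.57,"z":0,"roll":0,"fingers":-1},{"x":0.32,"y":-1.05,"z":0,"roll":0,"fingers":-1},{"x":0.43,"y":-1.44,"z":0,"roll":0,"fingers":-1},{"x":0.55,"y":-1.82,"z":0,"roll":0,"fingers":-1},{"x":0.66,"y":-2.2,"z":0,"roll":0,"fingers":-1},{"x":0.72,"y":-2.39,"z":0,"roll":0,"fingers":-1},{"x":0.72,"y":-2.39,"z":0,"roll":0,"fingers":-1}]'

```text
time_s: 12.7
tool_pos: [0.4452, 0.0633, 0.0663]
eef_rot: [3.141, -0.0, 0.294]
wrist_force: [-0.2, 0.8, -0.8]
grip_width: -0.0003
```

```bash
python3 st.py
```

```text
12.7 [0.4452 0.0633 0.0663] jig [-0.0423  0.055 ] F [-0.2154  0.8409 -0.808 ] Fjig [0.0368 0.8672] 16.83166748105098 -0.00025633105139477905
```

Call:
play_rows --rows '[{"x":0.06,"y":-0.19,"z":0,"roll":0,"fingers":-1},{"x":0.12,"y":-0.38,"z":0,"roll":0,"fingers":-1},{"x":0.14,"y":-0.48,"z":0,"roll":0,"fingers":-1},{"x":0.14,"y":-0.48,"z":0,"roll":0,"fingers":-1}]'

```text
time_s: 13.1
tool_pos: [0.4464, 0.0587, 0.0663]
eef_rot: [3.141, 0.0, 0.294]
wrist_force: [0.1, 0.1, 0.4]
grip_width: 0.0003
```

```bash
python3 st.py
```

```text
13.1 [0.4464 0.0587 0.0663] jig [-0.0424  0.0502] F [0.0782 0.1051 0.3945] Fjig [0.1052 0.078 ] 16.858368385474925 0.0003224167547166244
```

Not yet firm; creeping on.

Call:
play_rows --rows '[{"x":0.06,"y":-0.19,"z":0,"roll":0,"fingers":-1},{"x":0.09,"y":-0.29,"z":0,"roll":0,"fingers":-1},{"x":0.09,"y":-0.29,"z":0,"roll":0,"fingers":-1}]'

```text
time_s: 13.4
tool_pos: [0.4467, 0.0585, 0.0665]
eef_rot: [-3.137, -0.001, 0.292]
wrist_force: [-1.1, 13.0, 2.5]
grip_width: 0.0001
```

```bash
python3 st.py scene c7.png; python3 fit2.py c7.png.npz;python3 - <<'E'
import cv2
a=cv2.imread('pics/c7.png')[210:340,280:480]
cv2.imwrite('pics/z7.png',cv2.resize(a,None,fx=4,fy=4,interpolation=2))
E
```

```text
13.4 [0.4467 0.0585 0.0665] jig [-0.0422  0.0499] F [-1.1051 12.9996  2.5397] Fjig [ 2.6992 12.7642] 16.703642279278657 6.065393223739235e-05
plate top 173 [[ 0.00353802 -0.04736313]
 [ 0.01128623  0.00207342]
 [ 0.01614418  0.04608275]]
carton 461 ((-41.46710205078125, 0.22703933715820312), (118.85088348388672, 56.4915657043457), 89.88001251220703) [-0.06970303 -0.05920524] [-0.013152    0.05965751] 0.06744250632051298
pin top 55 0.06988997183806744
```

View pics/z7.png

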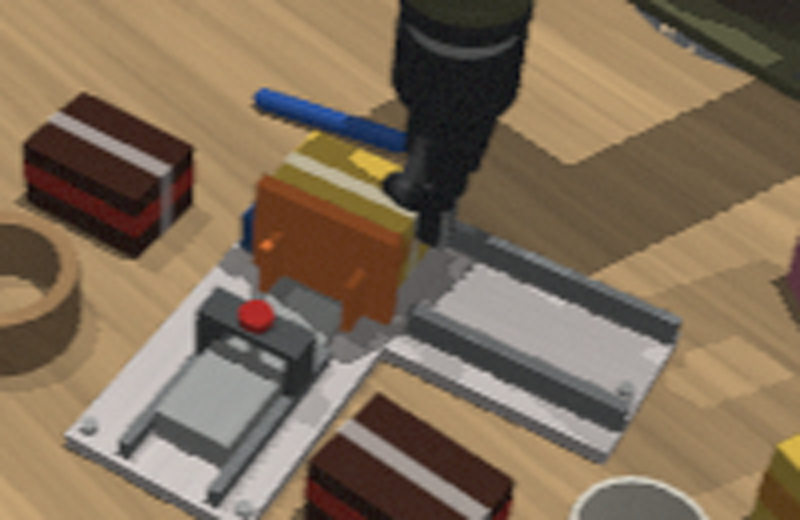

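It hit a hard stop at y'=49.9 mm (expected ~51.7) with 13 N, so the carton is on the end stop. Retreating along the lane, then up for a look.

Call:
play_rows --rows '[{"x":-0.2,"y":0.7,"z":0,"roll":0,"fingers":-1},{"x":-0.7,"y":2.4,"z":0,"roll":0,"fingers":-1},{"x":-1.4,"y":4.8,"z":0,"roll":0,"fingers":-1},{"x":-1.7,"y":6.0,"z":2,"roll":0,"fingers":-1},{"x":-1.7,"y":6.0,"z":6,"roll":0,"fingers":-1},{"x":-1.7,"y":6.0,"z":11,"roll":0,"fingers":-1},{"x":-1.7,"y":6.0,"z":16,"roll":0,"fingers":-1},{"x":-1.7,"y":4.0,"z":19,"roll":-8,"fingers":-1},{"x":-1.7,"y":2.0,"z":20,"roll":-16,"fingers":-1},{"x":-1.7,"y":-1.0,"z":20,"roll":-24,"fingers":-1},{"x":-1.7,"y":-3.0,"z":20,"roll":-32,"fingers":-1},{"x":-1.7,"y":-5.0,"z":20,"roll":-40,"fingers":-1},{"x":-1.7,"y":-6.0,"z":20,"roll":-48,"fingers":-1},{"x":-1.7,"y":-6.0,"z":20,"roll":-56,"fingers":-1},{"x":-1.7,"y":-6.0,"z":20,"roll":-64,"fingers":-1},{"x":-1.7,"y":-6.0,"z":20,"roll":-72,"fingers":-1},{"x":-1.7,"y":-6.0,"z":20,"roll":-80,"fingers":-1},{"x":-1.7,"y":-6.0,"z":20,"roll":-88,"fingers":-1},{"x":-1.7,"y":-6.0,"z":20,"roll":-90,"fingers":-1},{"x":-1.7,"y":-6.0,"z":20,"roll":-90,"fingers":-1}]'

```text
time_s: 15.45
tool_pos: [0.4301, -0.0042, 0.2662]
eef_rot: [3.141, -0.001, -1.277]
wrist_force: [0.3, -0.1, -0.0]
grip_width: 0.0001
```

```bash
python3 st.py wrist w8.png; python3 fit2.py w8.png.npz; sed -e "s/w2.png/w8.png/" fit.py >/dev/null; python3 st.py side s8.png; python3 fit2.py s8.png.npz
```

```text
15.45 [ 0.4301 -0.0042  0.2662] jig [-0.0762 -0.0053] F [ 0.3212 -0.1018 -0.0294] Fjig [ 0.2781 -0.1903] -73.14259697839583 0.00010612570796335528
plate top 1505 [[ 0.00105068 -0.04636643]
 [ 0.00597451  0.000579  ]
 [ 0.01086318  0.04757417]]
carton 6941 ((-39.679752349853516, -7.322509765625), (65.57202911376953, 95.46539306640625), 0.05516647547483444) [-0.0724687 -0.0550509] [-0.00685299  0.04043111] 0.0662571855849663
pin top 563 0.06910293259544548
15.5 [ 0.4301 -0.0042  0.2662] jig [-0.0762 -0.0053] F [-0.3629  0.3688  0.5483] Fjig [-0.2408  0.4579] -73.08937795125165 1.3965542714778816e-05
plate top 216 [[ 0.0002175  -0.0458204 ]
 [ 0.00588955  0.00484013]
 [ 0.01175539  0.05023682]]
carton 1139 ((-34.28890609741211, -2.7022323608398438), (106.41312408447266, 76.0114517211914), 89.98500061035156) [-0.07230085 -0.05591173] [0.00373    0.05049493] 0.06674682532668348
pin top 80 0.06886450324112409
```

View pics/w8.png

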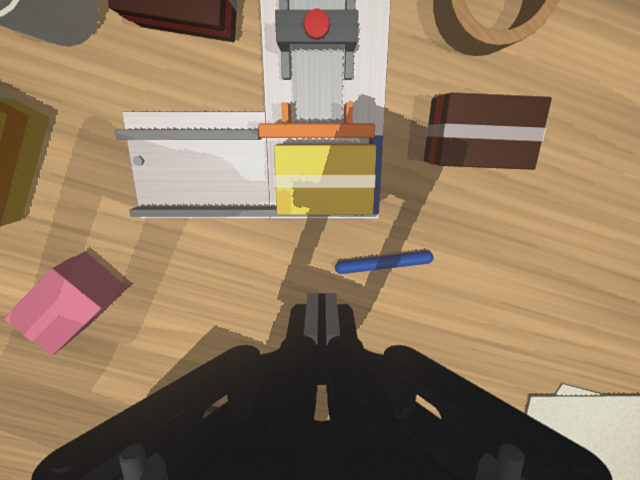

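View pics/s8.png

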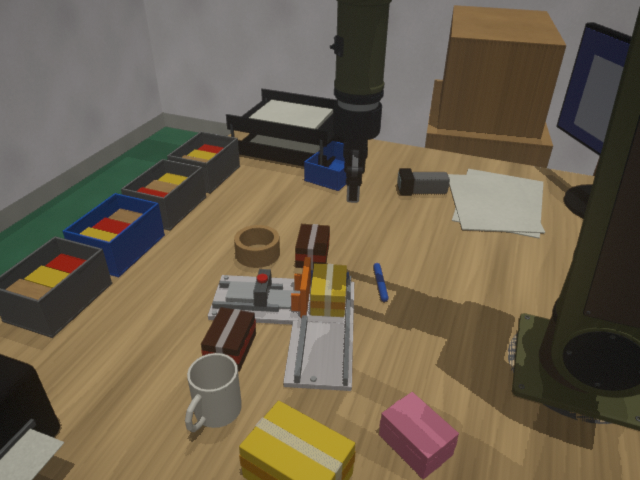

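The carton centre is at jig y = −7.3 mm (home is −7.5) and flush against the blue stop at (377,180). The carton is square and flat on the deck, the pusher is latched, and the bystanders haven't moved.

```bash
python3 -c "
from cell import bot
print(bot.hand_in())"
```

```text
the job is handed in; nothing more can be done
None
```

The pusher is latched at mid position and the yellow carton is home against the blue end stop. I handed the job in at about 15.5 s.

- **Pusher:** I pushed it back until it stopped moving and the force rose to about 17 N, which I took as its end stop. After I let go, it sprang back and latched. Its front face sits at jig x ≈ 0 and the pin head dropped about 10 mm.
- **Carton:** I slid it along the lane until it hit a hard stop at about 13 N. The last top view puts its centre at jig y = −7.3 mm (home is −7.5 mm), square to the lane within 0.1°. Its top reads about 66 mm, so it is flat on the deck.
- **What went wrong on the way:**
  - My first move call was refused because of missing keys, and nothing moved.
  - The first carton push stopped about 11 mm short, when the gripper's linkage touched the left edge of the pusher plate at about 10 N. I backed off, closed and raised the fingers, and finished the push; the pusher stayed latched.
- **Other objects:** In the last pictures the marker, the bystander cartons, tape roll, mug, scanner and look-alikes are where they started, judged by eye. The arm was clear of everything at hand-in.

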